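# Turn the sample leaf of the pattern book

## Task

First push the round tin with a fingertip right off the pattern book, so that it lies flat, lid up, on the table; slide it, do not pick it up. Then tip the stiff-hinged leaf, which stands half open, over the spine with the fingers and press it down until it lies flat on the other page, where the tin was. Leave the mug, the thread cone and the ball on its stand where they are.

Things in the scene. Friction and masses are not known exactly. Their poses are not given: they have to be found in the camera images.
- book: Open pattern book, fixed to the table: flat cardboard base 180 mm along the spine (its x) by 310 mm across (its y), 6 mm thick. Origin: centre of its underside. Spine: 6 mm steel rod along x at y = 0, its axis 9 mm above the table, end lugs 14 mm high. The leaf starts on the +y side, the tin on the -y page. Yaw varies 0.45 rad either way from x pointing away from the robot.
- leaf (a joint): Leaf's angle about the spine, rad: 0 flat on the +y page, 1.57 upright, 3.14 flat on the -y page; starts at 0.6 to 1.0. Rigid plywood, 4 mm thick, 155 mm along the spine, 10 to 148 mm out from the spine axis, about 0.1 kg. Stiff hinge (0.16 N m friction): it stays at any angle it is left at and must be pressed down flat; 1 to 3 N at the free edge moves it.
- leaf_edge (a point): Middle of the leaf's free edge, 148 mm from the spine axis, halfway through the leaf's 4 mm thickness; it moves with the leaf. Its axes are the leaf's: x along the spine, y from the spine to the free edge, z out of the face that is on top at 0.
- tin_center (a point): Centre of the loose, flat round metal pin tin: 56 mm across, 24 mm high, about 90 g, closed lid with a brass disc on top. z axis up through the lid. It starts on the -y page, its centre 68 to 90 mm from the spine; it stands 6 mm higher on the page than on the table.
- mug: Bystander: amber glass mug, 78 mm across, 95 mm high, beyond or beside the book. Origin: centre of its underside.
- cone: Bystander: grey thread cone, 62 mm across the foot, 100 mm high. Origin: centre of its underside.
- ball: Bystander: dark embroidered ball 76 mm across fixed on a small wooden stand, 88 mm high in all. Origin: centre of its underside.
Not all that is in view belongs to the job. Of the things like the part that bears tin_center, leave any that is black, brown or orange; of the rest the larger one is meant.

How it is judged:
On the way, in this order (a step that is already met when the one before it is completed fails the run):
1. the tin lies flat on the table, clear of the book ((y of tin_center in the frame of book below -0.175 m or y of tin_center in the frame of book above 0.175 m or x of tin_center in the frame of book below -0.11 m or x of tin_center in the frame of book above 0.11 m) and height (world z) of tin_center between 0.005 and 0.0155 m and angle between tin_center's own z axis and vertical below 0.08 rad), for 0.2 s.
2. then the leaf is tipped past upright (value of joint leaf above 1.75 rad), for 0.1 s.
At the end, for the whole second after the job is handed in: The leaf lies flat on the -y page (joint above 3.06 rad, within about 5 degrees) and at rest; the tin lies flat and lid up on the table, clear of the book's outline; mug, cone and ball are within 25 mm of where they stood (all of step 1 and value of joint leaf above 3.06 rad and velocity of joint leaf below 0.05 rad/s and distance of each of mug, cone, ball from where it was at the start of the episode below 0.025 m); the robot touches nothing.
It fails at once if the tin is lifted (its centre more than 45 mm above the table) (height (world z) of tin_center above 0.045 m).
It fails at once if the mug is disturbed (moved 25 mm or tipped) (distance of mug from where it was at the start of the episode above 0.025 m or angle between mug's own z axis and vertical above 0.3 rad).
It fails at once if the cone is disturbed (moved 25 mm or tipped) (distance of cone from where it was at the start of the episode above 0.025 m or angle between cone's own z axis and vertical above 0.3 rad).
It fails at once if the ball is disturbed (moved 25 mm or tipped) (distance of ball from where it was at the start of the episode above 0.025 m or angle between ball's own z axis and vertical above 0.3 rad).
It also fails if it takes over 51 s, if anything falls off the work surface, if the arm or the gripper's body presses on something with over 40 N, if the wrist force passes 120 N, or if a joint passes its speed limit or range.

## Robot

A 6-joint arm with a two-finger parallel gripper is mounted at the origin on the work surface. World frame = base frame: x ahead of the robot, y to its left, z up, the work surface at z = 0. Lengths are in m, angles in rad, forces in N, time in s.
With the tool pointing down it reaches from about 0.3 to 0.875 m from the base axis. Payload 4.2 kg.
Tool frame: the origin (TCP) lies between the finger pads; the fingertips stand 25 mm ahead of it and the grasp point (between the pads) lies 6 mm ahead of it (ctrl.tip_reach is the distance from the TCP to the fingertips, in m); z points along the fingers, y is the line along which they close (so a half turn about z gives the same grasp; the last joint's range is limited). The gripper opens to 85 mm and grips with 20 to 120 N. Pads are 22 mm wide; open, the fingers measure 114 mm over their backs; the gripper's body (76 mm by 85 mm) begins 54 mm behind the grasp point. The pads swing forward as they close: fully open they stand 13 mm farther back than shut.
Start: joints at [-1.302, 0.32, 1.565, -0, 1.257, -0.02], TCP at [0.164, -0.551, 0.256] pointing down, gripper open.
Joint ranges: [-3.11, 3.11], [-0.84, 2.01], [0.21, 2.61], [-1.34, 4.49], [0.05, 2.63], [-2.56, 2.56]. Speed limits (rad/s): [2.57, 2.57, 3.14, 3.14, 3.14, 3.14].

## Interface

Orientations are given as a rotation vector (axis times angle).
In Python, from cell import read_state, optics, ticket, ctrl gives the robot as it stands.
- The arm moves only by the tool play_rows, never from a script. Its arguments are lists of equal length, an entry for each row: "claw": the finger opening in m, from 0 to 0.0854; "offset": the shift along the world's x, y, z in m, a list of three; "twist": the turn, a rotation vector about the world's x, y, z in degrees, a list of three. In form: {"claw": [claw, ...], "offset": [[tx, ty, tz], ...], "twist": [[ax, ay, az], ...]}. A call has exactly 5 rows; each row shifts and turns the commanded pose from where the row before left it; what a row does not reach is not made up. A row lasts 1/12 s, in which the tool goes at most 41.7 mm and 7.16 degrees, less where a joint would pass 70% of its speed; a pose out of reach is approached as far as the arm can. A call is refused whole if a number of a shift passes 0.0417 or a number of a turn 7.16, either way. A call with a gripper value outside its range is refused whole. The fingers move at their own pace and stop on an object; the grip force is fixed at half the most. Time passes only in rows, so rows that do not move let the fingers close, or fill a call up. It gives the time, the measured TCP pose, the force, the opening and the grip force at its end, in the units of the state.
- read_state(): the state, without advancing time (a new reading comes with each control period).
- optics.capture(name): name is "scene" or "side" or "wrist"; returns a dict with "frame" (384x512x3 uint8, red, green, blue), "depth" (384x512 float32, m along the optical axis (not along the pixel's ray), 0 where there is no reading), "K" (3x3 intrinsics, pixels), "dist_coeffs" ([k1, k2, p1, p2, k3] as OpenCV has them; the pictures are not rectified), "view" (4x4, takes a point from world to camera coordinates); the wrist camera has in their place "tool_from_camera" (4x4, takes a point from camera to tool coordinates, whose origin is the TCP and whose axes are the flange's). Camera axes: x right, y down, z forward; pixel columns grow to the right and rows downward; lengths in m; the calibration is good to about 2 mm. A picture is of the moment at which its call begins: read the wrist's pose just before it.
- ticket.sign_off(): hands the job in; it is judged then, once.
The state is a dict: "t": time; "q": joint angles; "joint_vel": joint speeds; "effort": joint torques, N m; "position": TCP position; "eef_rot": TCP orientation; "ft_force": force on the tool from outside, world axes, zero at the start; "moment": the same for the moment, N m; "gripper_width": finger opening in m; "grip_force": force on a finger pad.
Only numpy, scipy, OpenCV 4.12 (cv2) and the standard library are available. Lean on these libraries where they do the work, as an engineer would, in place of code of your own. Each camera call takes 0.05 s, during which the arm holds its last target. There are 200 camera calls.

## Working session

There is one attempt and no reset: what is moved stays moved. The work goes in short steps, Python scripts to look and compute and a tool call to move; the robot and the scene stay as the last step left them, time stands still between calls to the robot, and variables do not carry over. Pictures are saved under pics/ and viewed, at most 10 in all, crops included, and the job is handed in when it is done.

Besides the shell and the picture viewer there is one more tool, called after "Emit:" in YAML: its name, and indented under it one key for each argument. play_rows: Moves the arm, as the interface text tells. Its arguments: {"type":"object","properties":{"claw":{"type":"array","items":{"type":"number"}},"offset":{"type":"array","items":{"type":"array","items":{"type":"number"}}},"twist":{"type":"array","items":{"type":"array","items":{"type":"number"}}}},"required":["claw","offset","twist"]}

```bash
ls; mkdir -p pics
cat > h.py <<'E'
import numpy as np, cv2, pickle
from cell import read_state, optics, ticket, ctrl
def cap(n):
    c=optics.capture(n); return c
def cloud(c):
    h,w=c['depth'].shape
    u,v=np.meshgrid(np.arange(w),np.arange(h))
    p=cv2.undistortPoints(np.stack([u,v],-1).reshape(-1,1,2).astype(np.float64),c['K'],np.array(c['dist_coeffs'])).reshape(h,w,2)
    d=c['depth']; P=np.stack([p[...,0]*d,p[...,1]*d,d],-1)
    V=np.linalg.inv(c['view']); return P@V[:3,:3].T+V[:3,3]
E
python3 - <<'E'
from h import *
s=read_state();print(s)
C={n:cap(n) for n in('scene','side')}
pickle.dump(C,open('c0.pkl','wb'))
im=np.hstack([C['scene']['frame'],C['side']['frame']])
cv2.imwrite('pics/scene0.png',C['scene']['frame'][...,::-1]);cv2.imwrite('pics/side0.png',C['side']['frame'][...,::-1])
for n in C: print(n,np.linalg.inv(C[n]['view'])[:3].round(3),C[n]['K'])
E
```

```text
pics
{'t': 0.0, 'q': array([-1.30197567e+00,  3.20322133e-01,  1.56569513e+00, -2.73855601e-06,
        1.25737989e+00, -1.99918121e-02]), 'joint_vel': array([-1.77312285e-03, -1.76422205e-04,  3.27952228e-05, -9.57631754e-04,
        7.68131565e-04, -6.59095997e-04]), 'effort': array([-7.09761553e-04, -4.15528750e+01, -2.34164196e+01,  4.36361211e-05,
        8.07642558e-03, -8.59856527e-06]), 'position': array([ 0.16365789, -0.55076732,  0.2554586 ]), 'eef_rot': array([-3.10712167e+00, -4.51834176e-01,  3.55598809e-04]), 'ft_force': array([-0.0846203 , -1.00205833, -1.31825293]), 'moment': array([ 0.04986399,  0.00456761, -0.04006691]), 'grip_force': 0.0, 'gripper_width': 0.08537403378251912}
scene [[ 0.549  0.614 -0.567  1.242]
 [ 0.836 -0.414  0.361 -0.336]
 [-0.014 -0.672 -0.74   0.904]] [[395.51029239   0.         263.26830504]
 [  0.         395.51029239 190.47574447]
 [  0.           0.           1.        ]]
side [[ 0.997 -0.041  0.07   0.519]
 [-0.081 -0.535  0.841 -0.834]
 [ 0.003 -0.844 -0.537  0.603]] [[425.27280565   0.         261.92289326]
 [  0.         425.27280565 186.574086  ]
 [  0.           0.           1.        ]]
```

View pics/scene0.png

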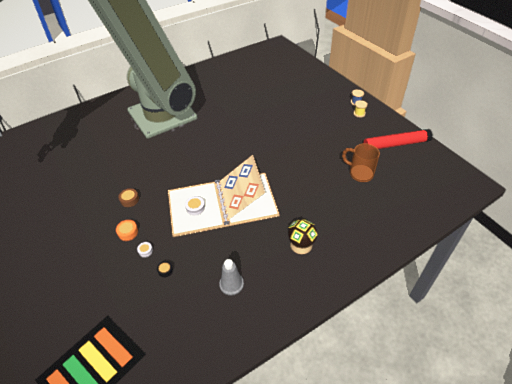

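View pics/side0.png

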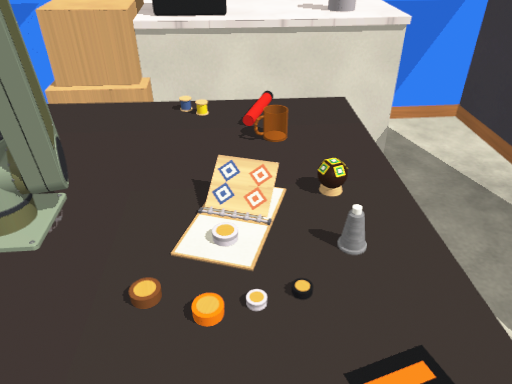

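Scene: the robot base is at upper left. The book sits at scene (223,205) and side (235,222), with the leaf half open towards the mug. Mug: scene (362,160), side (272,122). Ball: scene (302,235), side (333,175). Cone: scene (231,277), side (354,230).

Tins (side pixels): brown (145,292), orange (208,309), small white (257,299), black (302,288) and silver/white on the page (225,234). Leaving out brown, orange and black, the larger white one is the tin on the page. I'll check its size and take a crop to confirm.

Run:
```python
from h import *
C=pickle.load(open('c0.pkl','rb'))
for n in C:
    c=C[n];P=cloud(c);f=c['frame'].astype(int);mx=f.max(-1);mn=f.min(-1)
    print(n)
    white=((mn>120)&(mx-mn<70)).astype(np.uint8)
    reg=(P[...,0]>0.25)&(P[...,0]<.85)&(abs(P[...,1])<.6)
    page=reg&(white>0)&(P[...,2]<0.012)&(P[...,2]>-0.005)
    k,l,st,ce=cv2.connectedComponentsWithStats(page.astype(np.uint8))
    for i in range(1,k):
        if st[i,4]>150:
            q=P[l==i]; r=cv2.minAreaRect((q[:,:2]*1000).astype(np.float32))
            print('page',ce[i].round(),st[i,4],'z',np.median(q[:,2]).round(4),r,cv2.boxPoints(r).round(0).tolist())
    # raised things
    up=reg&(P[...,2]>0.012)&(P[...,2]<.2)
    k,l,st,ce=cv2.connectedComponentsWithStats(up.astype(np.uint8))
    for i in range(1,k):
        if st[i,4]>60:
            q=P[l==i]; zt=np.percentile(q[:,2],97)
            t=q[q[:,2]>zt-.006]
            print('up',ce[i].round(),st[i,4],'ztop',zt.round(4),'mean',q.mean(0).round(3),'min',q.min(0).round(3),'max',q.max(0).round(3),'topc',(t.min(0)/2+t.max(0)/2).round(4))
c=C['side']['frame'][200:340,110:330,::-1]
cv2.imwrite('pics/crop.png',cv2.resize(c,None,fx=3.5,fy=3.5,interpolation=cv2.INTER_CUBIC))
```

```text
scene
page [258. 206.] 786 z 0.0058 ((588.5180053710938, 74.6934814453125), (111.96379089355469, 218.0124969482422), 31.21561050415039) [[484.0, 139.0], [597.0, -48.0], [693.0, 10.0], [580.0, 197.0]]
page [195. 209.] 1749 z 0.0056 ((493.0909423828125, -103.84239196777344), (141.3004913330078, 173.34654235839844), 70.14551544189453) [[388.0, -141.0], [551.0, -200.0], [599.0, -67.0], [436.0, -8.0]]
up [368. 155.] 1267 ztop 0.0949 mean [0.65  0.437 0.054] min [0.563 0.365 0.012] max [0.704 0.6   0.099] topc [0.6637 0.4078 0.094 ]
up [241. 187.] 1692 ztop 0.1006 mean [0.547 0.027 0.059] min [ 0.44  -0.052  0.012] max [0.634 0.105 0.105] topc [0.561  0.0751 0.1   ]
up [128. 196.] 240 ztop 0.0267 mean [ 0.357 -0.258  0.022] min [ 0.322 -0.285  0.013] max [ 0.382 -0.23   0.029] topc [ 0.3519 -0.2575  0.0248]
up [194. 205.] 293 ztop 0.0324 mean [ 0.505 -0.107  0.027] min [ 0.469 -0.133  0.012] max [ 0.53  -0.077  0.035] topc [ 0.5012 -0.1053  0.0306]
up [302. 234.] 690 ztop 0.0877 mean [0.786 0.07  0.068] min [0.737 0.042 0.012] max [0.814 0.113 0.09 ] topc [0.776  0.0806 0.0859]
up [126. 22
[... 1524 characters left out ...]
ztop 0.0323 mean [ 0.499 -0.111  0.027] min [ 0.471 -0.134  0.012] max [ 0.526 -0.075  0.034] topc [ 0.4991 -0.1038  0.0302]
up [145. 291.] 691 ztop 0.0253 mean [ 0.352 -0.262  0.022] min [ 0.322 -0.287  0.012] max [ 0.38  -0.228  0.027] topc [ 0.351  -0.2571  0.023 ]
up [302. 286.] 310 ztop 0.0197 mean [ 0.643 -0.269  0.017] min [ 0.622 -0.288  0.012] max [ 0.663 -0.247  0.021] topc [ 0.6425 -0.2673  0.0173]
up [256. 297.] 303 ztop 0.0188 mean [ 0.554 -0.289  0.017] min [ 0.536 -0.307  0.012] max [ 0.573 -0.267  0.02 ] topc [ 0.5545 -0.287   0.0162]
up [207. 307.] 764 ztop 0.0256 mean [ 0.467 -0.309  0.023] min [ 0.439 -0.335  0.012] max [ 0.495 -0.274  0.027] topc [ 0.4668 -0.3045  0.0235]
```

View pics/crop.png

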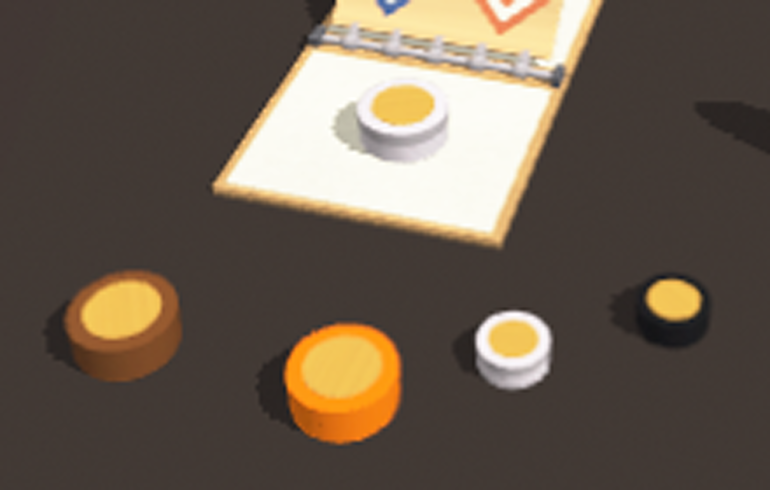

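The crop shows the white tin on the page at (403,118) in crop pixels, about 57 mm across. The other white one, at (513,350), is about 38 mm. So the tin on the page is the target. Next I'll fit the book frame and the leaf.

Run:
```python
from h import *
C=pickle.load(open('c0.pkl','rb'))
yaw=np.deg2rad(-20.1)
ex=np.array([np.cos(yaw),np.sin(yaw)]);ey=np.array([-ex[1],ex[0]])
for n in C:
    c=C[n];P=cloud(c);f=c['frame'].astype(int)
    reg=(P[...,0]>0.36)&(P[...,0]<.72)&(P[...,1]>-.23)&(P[...,1]<.25)&(P[...,2]>-.01)&(P[...,2]<.012)&(f.max(-1)>110)
    k,l,st,ce=cv2.connectedComponentsWithStats(cv2.morphologyEx(reg.astype(np.uint8),cv2.MORPH_CLOSE,np.ones((3,3))))
    m=np.zeros_like(reg)
    for i in range(1,k):
        if st[i,4]>100:m|=(l==i)
    q=P[m&reg][:,:2]; X=q@ex;Y=q@ey
    r=cv2.minAreaRect((q*1000).astype(np.float32))
    print(n,r,'X',np.percentile(X,[.2,.5,1,99,99.5,99.8]).round(4),'Y',np.percentile(Y,[.2,.5,1,99,99.5,99.8]).round(4))
    # leaf
    L=(P[...,0]>0.4)&(P[...,0]<.68)&(P[...,1]>-.06)&(P[...,1]<.15)&(P[...,2]>.025)&(P[...,2]<.12)
    q=P[L]; 
    mm=np.median(q,0);
    for _ in range(3):
        u,s,vt=np.linalg.svd(q-q.mean(0),full_matrices=False); nrm=vt[2]; d=abs((q-q.mean(0))@nrm); q0=q.mean(0); q=q[d<.005]
    nrm=nrm*np.sign(nrm[2]); print('leaf n',nrm.round(3),'rms',s[2]/np.sqrt(len(q)),'c',q0.round(4),'yaw of spine',np.degrees(np.arctan2(*( (nrm[0],-nrm[1])))).round(2),'theta',np.arccos(nrm[2]).round(3))
    # line where plane z = 0.011
    Yc=q0[:2]@ey; Zc=q0[2]; ny=nrm[:2]@ey
    print('spine Y at z=.009(+2mm thick):',Yc+(nrm[2]*(Zc-.009)-.002)/ny, 'leaf X',np.percentile(q[:,:2]@ex,[1,99]).round(4),'Y,z max',np.percentile(q[:,:2]@ey,99).round(4),np.percentile(q[:,2],99).round(4))
```

```text
scene ((504.5166015625, -21.458404541015625), (314.8427734375, 221.84774780273438), 70.25027465820312) X [0.3893 0.4027 0.4083 0.5903 0.5909 0.5916] Y [-0.0026 -0.0018 -0.001   0.3069  0.3081  0.3101]
leaf n [-0.212 -0.586  0.782] rms 0.001433652831775049 c [0.5495 0.0345 0.0651] yaw of spine -19.87 theta 0.673
spine Y at z=.009(+2mm thick): 0.15404411589288178 leaf X [0.4235 0.5772] Y,z max 0.2686 0.1027
side ((544.8715209960938, 37.99061584472656), (451.474365234375, 182.2205352783203), 69.89783477783203) X [0.4089 0.4098 0.4106 0.5883 0.5887 0.5891] Y [-0.002  -0.0016 -0.0012  0.3056  0.351   0.415 ]
leaf n [-0.213 -0.586  0.781] rms 0.0016914541087749125 c [0.5436 0.0337 0.0633] yaw of spine -19.99 theta 0.674
spine Y at z=.009(+2mm thick): 0.1536529287364996 leaf X [0.4219 0.5735] Y,z max 0.2674 0.1024
```

Emit:
play_rows:
  claw: [0.03,0.03,0.03,0.03,0.03]
  offset:
    - [0.0235,0.0327,-0.008]
    - [0.0235,0.0327,-0.008]
    - [0.0235,0.0327,-0.008]
    - [0.0235,0.0327,-0.008]
    - [0.0235,0.0327,-0.008]
  twist:
    - [0,0,3.56]
    - [0,0,3.56]
    - [0,0,3.56]
    - [0,0,3.56]
    - [0,0,3.56]

```text
t: 0.52
position: [0.2817, -0.3859, 0.2157]
eef_rot: [-3.0, -0.931, 0.0]
ft_force: [1.4, -0.1, -1.0]
gripper_width: 0.0296
grip_force: 0.0
```

Emit:
play_rows:
  claw: [0.03,0.03,0.03,0.03,0.03]
  offset:
    - [0.0235,0.0327,-0.008]
    - [0.0235,0.0327,-0.008]
    - [0.0235,0.0327,-0.008]
    - [0.0235,0.0327,-0.008]
    - [0.0235,0.0327,-0.008]
  twist:
    - [0,0,3.56]
    - [0,0,3.56]
    - [0,0,3.56]
    - [0,0,3.56]
    - [0,0,3.56]

```text
t: 0.93
position: [0.3993, -0.2223, 0.1759]
eef_rot: [-2.82, -1.385, 0.0]
ft_force: [0.9, 0.0, 0.6]
gripper_width: 0.0298
grip_force: 0.0
```

Emit:
play_rows:
  claw: [0.03,0.03,0.03,0.03,0.03]
  offset:
    - [0.0235,0.0327,-0.008]
    - [0.0235,0.0327,-0.008]
    - [0.0235,0.0327,-0.008]
    - [0.0235,0.0327,-0.008]
    - [0.0235,0.0327,-0.008]
  twist:
    - [0,0,3.56]
    - [0,0,3.56]
    - [0,0,3.56]
    - [0,0,3.56]
    - [0,0,3.56]

```text
t: 1.35
position: [0.5169, -0.0587, 0.1357]
eef_rot: [-2.571, -1.805, 0.001]
ft_force: [0.0, -1.4, 0.2]
gripper_width: 0.0302
grip_force: 0.0
```

Emit:
play_rows:
  claw: [0.03,0.03,0.03,0.03,0.03]
  offset:
    - [-0.0013,-0.0017,-0.025]
    - [0,0,-0.025]
    - [0,0,-0.025]
    - [0,0,-0.0267]
    - [0,0,0]
  twist:
    - [0,0,0]
    - [0,0,0]
    - [0,0,0]
    - [0,0,0]
    - [0,0,0]

```text
t: 1.77
position: [0.5144, -0.0621, 0.032]
eef_rot: [-2.572, -1.8, 0.003]
ft_force: [0.6, -0.2, -0.3]
gripper_width: 0.0299
grip_force: 0.0
```

Run:
```python
from h import *
s=read_state();print(s['position'],s['ft_force'])
c=cap('side');cv2.imwrite('pics/a.png',cv2.resize(c['frame'][130:300,130:330,::-1],None,fx=3,fy=3,interpolation=cv2.INTER_CUBIC))
P=cloud(c)
```

```text
[ 0.51442304 -0.06208926  0.0319557 ] [ 0.59164186 -0.23760977 -0.2500727 ]
```

View pics/a.png

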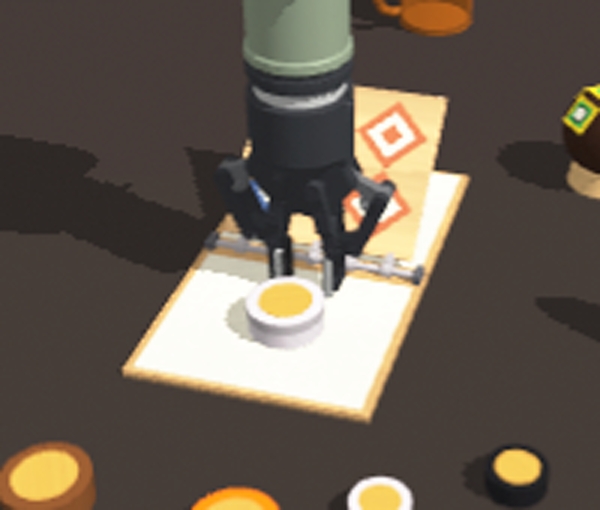

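The fingers stand behind the tin, at (280,265) and (333,275) in the crop, and the tin is ahead of them at (285,312). Pushing along -y of the book.

Emit:
play_rows:
  claw: [0.03,0.03,0.03,0.03,0.03]
  offset:
    - [-0.0029,-0.008,0]
    - [-0.0029,-0.008,0]
    - [-0.0029,-0.008,0]
    - [-0.0029,-0.008,0]
    - [-0.0029,-0.008,0]
  twist:
    - [0,0,0]
    - [0,0,0]
    - [0,0,0]
    - [0,0,0]
    - [0,0,0]

```text
t: 2.23
position: [0.5, -0.1035, 0.035]
eef_rot: [2.574, 1.8, 0.001]
ft_force: [0.1, -0.2, 0.3]
gripper_width: 0.03
grip_force: 0.2
```

Emit:
play_rows:
  claw: [0.03,0.03,0.03,0.03,0.03]
  offset:
    - [-0.0029,-0.008,0]
    - [-0.0029,-0.008,0]
    - [-0.0029,-0.008,0]
    - [-0.0029,-0.008,0]
    - [-0.0029,-0.008,0]
  twist:
    - [0,0,0]
    - [0,0,0]
    - [0,0,0]
    - [0,0,0]
    - [0,0,0]

```text
t: 2.65
position: [0.4857, -0.1432, 0.0347]
eef_rot: [2.574, 1.8, 0.0]
ft_force: [0.2, 0.3, 1.1]
gripper_width: 0.0295
grip_force: 0.4
```

Emit:
play_rows:
  claw: [0.03,0.03,0.03,0.03,0.03]
  offset:
    - [-0.0029,-0.008,0]
    - [-0.0029,-0.008,0]
    - [-0.0029,-0.008,0]
    - [-0.0029,-0.008,0]
    - [-0.0029,-0.008,0]
  twist:
    - [0,0,0]
    - [0,0,0]
    - [0,0,0]
    - [0,0,0]
    - [0,0,0]

```text
t: 3.07
position: [0.4711, -0.1832, 0.0346]
eef_rot: [-2.574, -1.801, 0.0]
ft_force: [0.5, -0.5, 0.7]
gripper_width: 0.0301
grip_force: 0.2
```

```bash
cat >> h.py <<'E'
yaw=np.deg2rad(-20.1)
ex=np.array([np.cos(yaw),np.sin(yaw)]);ey=np.array([-ex[1],ex[0]])
O=np.array([.522,-.0275])
def tobook(p): d=np.asarray(p)[:2]-O; return np.array([d@ex,d@ey])
def tin(n='side',box=(.4,.52,-.27,-.15)):
    c=cap(n);P=cloud(c);f=c['frame'].astype(int)
    br=(f[...,0]-f[...,2]>60)&(f[...,1]>120)
    m=br&(P[...,0]>box[0])&(P[...,0]<box[1])&(P[...,1]>box[2])&(P[...,1]<box[3])&(P[...,2]>.015)&(P[...,2]<.05)
    q=P[m]
    if len(q)<10: return c,None
    return c,(len(q),q.mean(0).round(4),q.min(0).round(4),q.max(0).round(4),tobook((q.min(0)+q.max(0))/2).round(4),(np.linalg.svd(q-q.mean(0))[2][2]).round(3))
E
python3 - <<'E'
from h import *
c,r=tin();print(r); c2,r2=tin('scene');print(r2)
cv2.imwrite('pics/b.png',np.vstack([cv2.resize(c['frame'][170:320,130:350,::-1],None,fx=2,fy=2),cv2.resize(c2['frame'][150:290,100:320,::-1],None,fx=2,fy=2)]))
E
```

```text
(226, array([ 0.4608, -0.2147,  0.0247]), array([ 0.4414, -0.234 ,  0.0213]), array([ 0.4797, -0.1955,  0.0272]), array([ 0.0066, -0.197 ]), array([0.015, 0.017, 1.   ]))
(86, array([ 0.4602, -0.2198,  0.0236]), array([ 0.4402, -0.2352,  0.0197]), array([ 0.4795, -0.2054,  0.028 ]), array([ 0.0079, -0.2024]), array([-0.038, -0.011,  0.999]))
```

View pics/b.png

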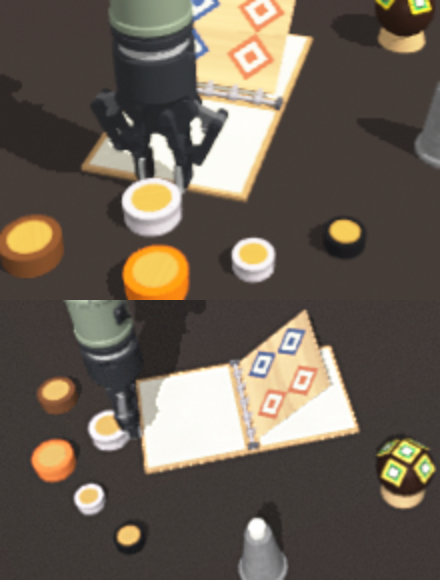

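The tin lies flat at book y = -0.197 with its top at 0.0247 m. It is clear of the book and of the orange tin. I'll retract with the fingers shut and go over to the far side of the leaf.

Emit:
play_rows:
  claw: [0.03,0.03,0.0,0.0,0.0]
  offset:
    - [0.0034,0.0094,0]
    - [0,0,0.039]
    - [0,0,0.039]
    - [0,0,0.039]
    - [0,0,0.039]
  twist:
    - [0,0,0]
    - [0,0,0]
    - [0,0,0]
    - [0,0,0]
    - [0,0,0]

```text
t: 3.58
position: [0.4748, -0.1717, 0.1923]
eef_rot: [-2.573, -1.802, 0.0]
ft_force: [0.6, -0.6, 0.5]
gripper_width: 0.0002
grip_force: 0.0
```

Emit:
play_rows:
  claw: [0,0,0,0,0]
  offset:
    - [0.01,0.0292,0]
    - [0.01,0.0292,0]
    - [0.01,0.0292,0]
    - [0.01,0.0292,0]
    - [0.01,0.0292,0]
  twist:
    - [0,0,0]
    - [0,0,0]
    - [0,0,0]
    - [0,0,0]
    - [0,0,0]

```text
t: 4.0
position: [0.525, -0.0244, 0.1908]
eef_rot: [-2.574, -1.802, -0.001]
ft_force: [-0.1, -0.2, 0.2]
gripper_width: 0.0003
grip_force: 0.0
```

Emit:
play_rows:
  claw: [0,0,0,0,0]
  offset:
    - [0.01,0.0292,0]
    - [0.01,0.0292,0]
    - [0.01,0.0292,0]
    - [0.01,0.0292,0]
    - [0.01,0.0292,0]
  twist:
    - [0,0,0]
    - [0,0,0]
    - [0,0,0]
    - [0,0,0]
    - [0,0,0]

```text
t: 4.42
position: [0.5747, 0.1219, 0.1905]
eef_rot: [-2.573, -1.802, 0.0]
ft_force: [0.5, 0.3, -0.7]
gripper_width: -0.0004
grip_force: 0.0
```

Run:
```python
from h import *
s=read_state();print(s['position'],tobook(s['position']),s['gripper_width'])
c,r=tin();print(r); c2,r2=tin('scene');print(r2)
```

```text
[0.57468109 0.12186816 0.19054504] [-0.0018593   0.15837515] -0.00037403098216239825
(232, array([ 0.46  , -0.2165,  0.0248]), array([ 0.4409, -0.2376,  0.0227]), array([ 0.4797, -0.1881,  0.0277]), array([ 0.0057, -0.1953]), array([-0.003,  0.016,  1.   ]))
(103, array([ 0.4608, -0.2172,  0.0236]), array([ 0.4421, -0.2355,  0.0189]), array([ 0.4794, -0.1987,  0.0277]), array([ 0.0077, -0.1991]), array([ 0.045, -0.024, -0.999]))
```

Emit:
play_rows:
  claw: [0,0,0,0,0]
  offset:
    - [0.0005,0,-0.0199]
    - [0.0005,0,-0.0199]
    - [0,0,-0.0199]
    - [0,0,-0.0199]
    - [0,0,-0.0199]
  twist:
    - [0,0,0]
    - [0,0,0]
    - [0,0,0]
    - [0,0,0]
    - [0,0,0]

```text
t: 4.93
position: [0.5752, 0.1193, 0.0903]
eef_rot: [-2.574, -1.801, 0.001]
ft_force: [-0.2, -0.1, 0.4]
gripper_width: 0.0001
grip_force: 0.0
```

Emit:
play_rows:
  claw: [0,0,0,0,0]
  offset:
    - [-0.0033,-0.0091,0]
    - [-0.0033,-0.0091,0]
    - [-0.0033,-0.0091,0]
    - [-0.0031,-0.0085,0.008]
    - [-0.0031,-0.0085,0.008]
  twist:
    - [0,0,0]
    - [0,0,0]
    - [0,0,0]
    - [0,0,0]
    - [0,0,0]

```text
t: 5.35
position: [0.5606, 0.0751, 0.1097]
eef_rot: [-2.576, -1.799, -0.008]
ft_force: [0.5, 6.0, 2.6]
gripper_width: 0.0001
grip_force: 2.3
```

Emit:
play_rows:
  claw: [0,0,0,0,0]
  offset:
    - [-0.0031,-0.0085,0.008]
    - [-0.0031,-0.0085,0.008]
    - [-0.0046,-0.0126,0.006]
    - [-0.0046,-0.0126,0.006]
    - [-0.0046,-0.0126,0.006]
  twist:
    - [0,0,0]
    - [0,0,0]
    - [0,0,0]
    - [0,0,0]
    - [0,0,0]

```text
t: 5.77
position: [0.5393, 0.0183, 0.142]
eef_rot: [2.574, 1.8, 0.001]
ft_force: [0.4, 0.5, -1.0]
gripper_width: 0.0004
grip_force: 0.6
```

Run:
```python
from h import *
s=read_state();print(s['position'],tobook(s['position']))
c=cap('side');c2=cap('scene')
cv2.imwrite('pics/d.png',np.vstack([cv2.resize(c['frame'][100:300,130:350,::-1],None,fx=1.5,fy=1.5),cv2.resize(c2['frame'][110:290,100:320,::-1],None,fx=1.5,fy=1.5)]))
```

```text
[0.53930326 0.0182758  0.14195826] [0.00051809 0.04893423]
```

View pics/d.png

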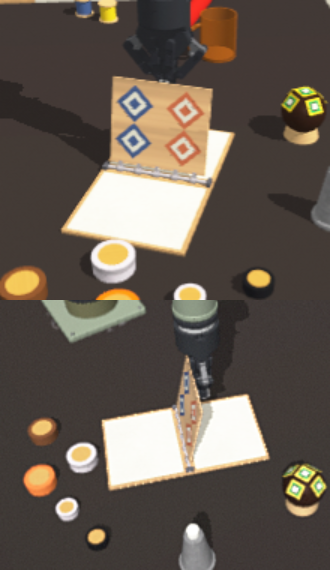

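The leaf stands nearly upright with the fingertip behind it, following the planned arc. Continuing over.

Emit:
play_rows:
  claw: [0,0,0,0,0]
  offset:
    - [-0.0041,-0.0113,0.0017]
    - [-0.0041,-0.0113,0.0017]
    - [-0.0041,-0.0113,0.0017]
    - [-0.0045,-0.0122,-0.0008]
    - [-0.0045,-0.0122,-0.0008]
  twist:
    - [0,0,0]
    - [0,0,0]
    - [0,0,0]
    - [0,0,0]
    - [0,0,0]

```text
t: 6.28
position: [0.5179, -0.0395, 0.1444]
eef_rot: [-2.574, -1.801, 0.0]
ft_force: [0.6, 1.2, -0.0]
gripper_width: -0.0003
grip_force: 0.7
```

Emit:
play_rows:
  claw: [0,0,0,0,0]
  offset:
    - [-0.0045,-0.0122,-0.0008]
    - [-0.0045,-0.0122,-0.0008]
    - [-0.0044,-0.012,-0.0097]
    - [-0.0044,-0.012,-0.0097]
    - [-0.0044,-0.012,-0.0097]
  twist:
    - [0,0,0]
    - [0,0,0]
    - [0,0,0]
    - [0,0,0]
    - [0,0,0]

```text
t: 6.7
position: [0.4959, -0.1002, 0.1137]
eef_rot: [2.574, 1.8, 0.001]
ft_force: [0.2, 1.3, 0.2]
gripper_width: -0.0002
grip_force: 0.6
```

Run:
```python
from h import *
s=read_state();print(s['position'],tobook(s['position']))
c=cap('side');c2=cap('scene')
cv2.imwrite('pics/e.png',np.vstack([cv2.resize(c['frame'][100:300,130:350,::-1],None,fx=1.5,fy=1.5),cv2.resize(c2['frame'][110:290,100:320,::-1],None,fx=1.5,fy=1.5)]))
```

```text
[ 0.49588126 -0.10023039  0.1137388 ] [ 0.00046655 -0.07727665]
```

View pics/e.png

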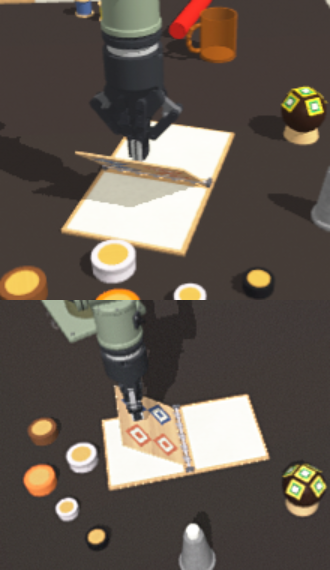

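The leaf is well past upright, at about 2.4 rad, with the fingertip on its back. Now pressing down.

Emit:
play_rows:
  claw: [0,0,0,0,0]
  offset:
    - [-0.0021,-0.0058,-0.0095]
    - [-0.0021,-0.0058,-0.0095]
    - [-0.0021,-0.0058,-0.0095]
    - [-0.0021,-0.0058,-0.0095]
    - [-0.0008,-0.0022,-0.009]
  twist:
    - [0,0,0]
    - [0,0,0]
    - [0,0,0]
    - [0,0,0]
    - [0,0,0]

```text
t: 7.22
position: [0.4866, -0.1248, 0.0658]
eef_rot: [-2.574, -1.801, 0.001]
ft_force: [1.2, -0.6, 1.0]
gripper_width: 0.0003
grip_force: 0.5
```

Emit:
play_rows:
  claw: [0,0,0,0,0]
  offset:
    - [-0.0006,-0.0016,-0.009]
    - [-0.0004,-0.0011,-0.008]
    - [-0.0004,-0.0011,-0.007]
    - [0,0,-0.004]
    - [0,0,-0.002]
  twist:
    - [0,0,0]
    - [0,0,0]
    - [0,0,0]
    - [0,0,0]
    - [0,0,0]

```text
t: 7.63
position: [0.4853, -0.1278, 0.0361]
eef_rot: [-2.573, -1.8, 0.001]
ft_force: [-0.2, -1.3, 1.4]
gripper_width: -0.0004
grip_force: 0.5
```

Emit:
play_rows:
  claw: [0,0,0,0,0]
  offset:
    - [0,0,-0.001]
    - [0,0,-0.001]
    - [0,0,-0.001]
    - [0,0,0]
    - [0,0,0]
  twist:
    - [0,0,0]
    - [0,0,0]
    - [0,0,0]
    - [0,0,0]
    - [0,0,0]

```text
t: 8.05
position: [0.4854, -0.1279, 0.0358]
eef_rot: [2.574, 1.801, -0.0]
ft_force: [-4.0, 0.9, 15.5]
gripper_width: -0.0
grip_force: 7.7
```

15 N at a tip height of 11 mm means the leaf is flat. Retracting straight up.

Emit:
play_rows:
  claw: [0,0,0,0,0]
  offset:
    - [0,0,0.01]
    - [0,0,0.035]
    - [0,0,0.039]
    - [0,0,0.039]
    - [0,0,0.039]
  twist:
    - [0,0,0]
    - [0,0,0]
    - [0,0,0]
    - [0,0,0]
    - [0,0,0]

```text
t: 8.47
position: [0.4854, -0.1277, 0.1981]
eef_rot: [2.574, 1.801, 0.001]
ft_force: [0.9, 0.0, -0.2]
gripper_width: 0.0
grip_force: 0.0
```

Emit:
play_rows:
  claw: [0,0,0,0,0]
  offset:
    - [0,0.03,0.02]
    - [0,0.03,0.02]
    - [0,0.03,0.02]
    - [0,0,0]
    - [0,0,0]
  twist:
    - [0,0,0]
    - [0,0,0]
    - [0,0,0]
    - [0,0,0]
    - [0,0,0]

```text
t: 8.88
position: [0.4861, -0.0368, 0.2575]
eef_rot: [2.569, 1.803, 0.004]
ft_force: [0.2, -0.4, -0.6]
gripper_width: 0.0002
grip_force: 0.0
```

Run:
```python
from h import *
s=read_state();print(s['position'],s['ft_force'],abs(s['joint_vel']).max())
c,r=tin();print(r); c2,r2=tin('scene');print(r2)
for k in(c,c2):
    P=cloud(k); Y=(P[...,:2]-O)@ey; X=(P[...,:2]-O)@ex
    m=(abs(X)<.07)&(Y<-.02)&(Y>-.145)&(P[...,2]<.1)&(P[...,2]>0)
    print(m.sum(),'z fit vs y', np.polyfit(Y[m],P[...,2][m],1).round(4), np.percentile(P[...,2][m],[5,50,95]).round(4))
    for nm,x,y,z in(('mug',.663,.407,.094),('ball',.774,.0805,.086),('cone',.7725,-.1415,.1)):
        m=(np.hypot(P[...,0]-x,P[...,1]-y)<.07)&(P[...,2]>z-.006)&(P[...,2]<z+.012); q=P[m]; print(nm,(q.min(0)/2+q.max(0)/2).round(4) if len(q) else None)
cv2.imwrite('pics/f.png',np.vstack([cv2.resize(c['frame'][90:330,100:400,::-1],None,fx=1.2,fy=1.2),cv2.resize(c2['frame'][110:320,100:400,::-1],None,fx=1.2,fy=1.2)]))
```

```text
[ 0.48614179 -0.03683192  0.25746895] [ 0.15844378 -0.44515577 -0.6224229 ] 0.03874430600743955
(232, array([ 0.46  , -0.2163,  0.0247]), array([ 0.4411, -0.2365,  0.0218]), array([ 0.4796, -0.1864,  0.0269]), array([ 0.0053, -0.1939]), array([-0.005, -0.025, -1.   ]))
(103, array([ 0.4608, -0.2172,  0.0236]), array([ 0.4397, -0.2354,  0.019 ]), array([ 0.4771, -0.1984,  0.0279]), array([ 0.0054, -0.1997]), array([0.015, 0.011, 1.   ]))
2361 z fit vs y [-0.0007  0.0113] [0.0095 0.0113 0.013 ]
mug [0.6619 0.407  0.0926]
ball [0.7745 0.0781 0.0855]
cone [ 0.7727 -0.1413  0.0989]
1517 z fit vs y [0.0011 0.0107] [0.0078 0.0106 0.0132]
mug [0.6623 0.4069 0.0931]
ball [0.7743 0.0791 0.085 ]
cone [ 0.7735 -0.1414  0.0987]
```

View pics/f.png

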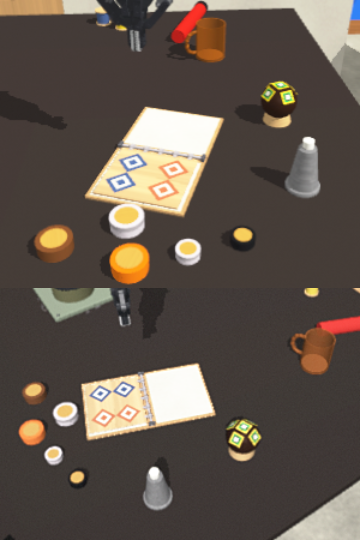

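The leaf lies flat on the -y page (top at 11 mm, slope about 0). The tin is flat on the table, the mug, cone and ball have not moved, and the arm is clear.

```bash
python3 -c "
from cell import ticket
print(ticket.sign_off())"
```

```text
the job is handed in; nothing more can be done
None
```

The job is handed in: the tin was slid off the book and lies flat, lid up, on the table about 14 mm clear of its edge; the leaf is pressed flat on the -y page; the mug, cone and ball are where they were; the hand-in call gave no verdict.

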